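Turn the divider leaf of the field record binder

ROBOT

A 7-joint arm with a two-finger parallel gripper is mounted at the origin on the work surface. World frame = base frame: x ahead of the robot, y to its left, z up, the work surface at z = 0. Lengths are in m, angles in rad, forces in N, time in s.
With the tool pointing down it reaches from about 0.35 to 0.775 m from the base axis. Payload 3.1 kg.
Tool frame: the origin (TCP) lies on the centre line of the jaws, within the pads' length; the fingertips stand 11 mm ahead of it and the grasp point (between the pads) lies 8 mm behind it; z points along the fingers, y is the line along which they close (so a half turn about z gives the same grasp; the last joint's range is limited). The gripper opens to 85 mm and grips with 20 to 120 N. Pads are 22 mm wide; open, the fingers measure 114 mm over their backs; the gripper's body (76 mm by 85 mm) begins 54 mm behind the grasp point. The pads swing forward as they close: fully open they stand 13 mm farther back than shut.
Start: joints at [1.259, 0.311, 0.014, 1.512, -0.004, 1.319, -0.027], TCP at [0.147, -0.53, 0.242] pointing down, gripper open.
Joint ranges: [-2.7, 2.7], [-0.3, 1.91], [-1.27, 1.3], [0.12, 2.57], [-1.44, 4.58], [0.2, 2.03], [-3.05, 3.05]. Speed limits (rad/s): [2.79, 2.79, 3.14, 3.14, 3.14, 3.14, 3.14].

INTERFACE

Orientations are given as a unit quaternion [x, y, z, w].
In Python, from plant import arm gives the robot as it stands.
- The arm moves only by the tool step_arm, never from a script. Its argument "deltas" is a list of rows, each a list of 5 numbers: the shift along the tool's x, y, z in m, then the turn about the tool's z in degrees, then the closure, from -1 (fully open) to 1 (shut), so that 0 is half open. In form: [[x, y, z, turn, fingers], ...]. A call has exactly 8 rows; each row is the pose to reach, as a shift and turn from the pose commanded when the call began, along the tool's axes at that moment; what a row does not reach only later rows make up. A row lasts 1/12 s, in which the tool goes at most 41.7 mm and 7.16 degrees, less where a joint would pass 70% of its speed; a pose out of reach is approached as far as the arm can. A call with a gripper value outside its range is refused whole. The fingers move at their own pace and stop on an object; "force" is the grip in N (left out, the last holds). Time passes only in rows, so rows that repeat a pose let the fingers close, or fill a call up. It gives the time, the measured TCP pose, the force, the opening and the grip force at its end, in the units of the state.
- arm.state(): the state, without advancing time (a new reading comes with each control period).
- arm.grab_frame(name): name is "scene" or "top" or "wrist"; returns (picture, depth): 420x560x3 uint8, red, green, blue; 420x560 float32, m along the optical axis (not along the pixel's ray), 0 where there is no reading.
- arm.camera_model(name): a dict with "K" (3x3 intrinsics, pixels), "extrinsics" (4x4, takes a point from camera to world coordinates); the wrist camera has in their place "mount" (4x4, takes a point from camera to tool coordinates, whose origin is the TCP and whose axes are the flange's). Camera axes: x right, y down, z forward; pixel columns grow to the right and rows downward; lengths in m; the calibration is good to about 2 mm. A picture is of the moment at which its call begins: read the wrist's pose just before it. camera_model takes no time and is no camera call.
- arm.finish_job(): hands the job in; it is judged then, once.
Trained networks look in the newest picture that a camera, given by its name, has taken for a name from the list of things; names that differ only in an ending like _2 or _b are one class to them, and where a whole thing is asked for, a point or a joint stands for the part that bears it (a point fixed in the world has none). Each returns a list of dicts, best first, with "score" (0 to 1); they miss things now and then, are a little off and sometimes report something else, mostly with a low value. They report only what shows in the picture. A call takes as long as a camera call.
- arm.search_frame(target, camera): "bbox" ([left, top, right, bottom] in pixels, round what is visible of it).
- arm.cut_out(target, camera): "mask" (420x560 bool, what is visible of it) and "bbox" ([left, top, right, bottom] in pixels, round what is visible of it).
The state is a dict: "time_s": time; "joint_pos": joint angles; "dq": joint speeds; "tau": joint torques, N m; "position": TCP position; "ee_rot": TCP orientation; "force": force on the tool from outside, world axes, zero at the start; "ft_torque": the same for the moment, N m; "opening": finger opening in m; "gripper_force": force on a finger pad.
Only numpy, scipy, OpenCV 4.12 (cv2) and the standard library are available. Lean on these libraries where they do the work, as an engineer would, in place of code of your own. Each camera call takes 0.05 s, during which the arm holds its last target. There are 200 camera calls.

TASK

The stiff divider leaf of the open binder stands half raised on the right-hand side of the spine (as the robot sees it). Using only the fingertips, push it by its tab up and over the spine and gently press it down until it lies fully flat on the left-hand side, then come clear. Do not take the leaf between the fingers or lift the binder, do not slam the leaf or press hard, and leave the binder and the things around it where they are.

Things in the scene. Friction and masses are not known exactly. Their poses are not given: they have to be found in the camera images.
- binder: Open blue binder, loose, 1.3 kg, lying on the table; 250 mm along the spine (x), 356 mm across (y). Origin at the centre of its underside; x along the spine away from the robot, y to the left-hand side, z up. White blocks of forms on both sides, tops 24 mm above the table; steel rings along the spine reach 37 mm. Slides if pushed with more than a few newtons.
- spine (a point): Middle of the hinge axis of the leaf, 26 mm above the table on the spine; its axes are the binder's. The hinge axis runs along x.
- leaf (a joint): Angle of the grey divider leaf about the spine: 0 = flat on the right (binder -y), 1.57 = upright, 3.14 = flat on the left (binder +y). Starts from 0.35 to 0.85. The hinge is stiff (0.14 N m friction, no spring): the leaf stays at any angle and does not fall by itself; 1 to 2 N at the tab moves it. End stops at 0 and 3.14.
- leaf_tab (a point): Middle of the tab, 158 mm from the hinge axis. The leaf is a rigid grey plastic sheet with a thin dark rim, 3 mm thick, 215 mm along the spine, free edge 150 mm from the axis; the tab, 55 mm wide, centred, reaches out to 168 mm. Axes turn with the leaf: x along the spine, y from tab to hinge axis, z normal (up at joint 0; the face to push is on -z).
- blower: Bystander: black rubber air blower with thin red nozzle, standing, 66 mm in diameter, 165 mm tall, beyond the far end of the binder; origin at the centre of its foot. Leave alone.
- torch: Bystander: black torch standing on its lamp end, 42 mm in diameter at the foot, 122 mm tall, beside the binder's left-hand side towards the far end; origin at the centre of its foot. Leave alone.
- tape: Bystander: yellow and black tape measure, 72 x 42 x 53 mm, beside the binder's right-hand side towards the far end; origin at the centre of its underside. Leave alone.

How it is judged:
At the end, for the whole second after the job is handed in: The leaf lies flat on the left-hand side (joint above 3.08 rad, i.e. within 3.5 degrees of its stop) and still; the binder lies flat and at rest within 25 mm of where it started; blower, torch and tape measure stand within 20 mm of where they started (value of joint leaf above 3.08 rad and velocity of joint leaf below 0.05 rad/s and distance of binder from where it was at the start of the episode below 0.025 m and angle between binder's own z axis and vertical below 0.03 rad and linear speed of binder below 0.01 m/s and distance of each of blower, torch, tape from where it was at the start of the episode below 0.02 m and angle between each of blower, torch, tape's own z axis and vertical below 0.1 rad); the robot touches nothing.
It fails at once if the leaf is taken between the fingers (the grasp point lies within its sheet) instead of pushed (z of the grasp point in the frame of leaf_tab between -0.004 and 0.004 m and y of the grasp point in the frame of leaf_tab between -0.01 and 0.15 m and x of the grasp point in the frame of leaf_tab between -0.11 and 0.11 m and contact force between the fingers and binder above 0.3 N).
It fails at once if the binder is lifted 10 mm, tipped 5 degrees or shoved more than 40 mm (height (world z) of binder above 0.01 m or angle between binder's own z axis and vertical above 0.09 rad or distance of binder from where it was at the start of the episode above 0.04 m).
It fails at once if the leaf is slammed (faster than 4 rad/s) (velocity of joint leaf above 4 rad/s).
It fails at once if the fingers press the binder or its leaf with more than 40 N (contact force between the fingers and binder above 40 N).
It fails at once if the blower, torch or tape measure is knocked over or moved more than 30 mm (distance of any of blower, torch, tape from where it was at the start of the episode above 0.03 m or angle between any of blower, torch, tape's own z axis and vertical above 0.3 rad).
It also fails if it takes over 50 s, if anything falls off the work surface, if the arm or the gripper's body presses on something with over 40 N, if the wrist force passes 120 N, or if a joint passes its speed limit or range.

## Working session

There is one attempt and no reset: what is moved stays moved. The work goes in short steps, Python scripts to look and compute and a tool call to move; the robot and the scene stay as the last step left them, time stands still between calls to the robot, and variables do not carry over. Pictures are saved under pics/ and viewed, at most 10 in all, crops included, and the job is handed in when it is done.

Besides the shell and the picture viewer there is one more tool, called after ">>>" in YAML: its name, and indented under it one key for each argument. step_arm: Moves the arm, as the interface text tells. Its arguments: {"type":"object","properties":{"deltas":{"type":"array","items":{"type":"array","items":{"type":"number"}}},"force":{"type":"number"}},"required":["deltas"]}

```bash
mkdir -p pics; cat > h.py <<'E'
import numpy as np, cv2
from plant import arm
def cloud(n,d):
    m=arm.camera_model(n);K=np.array(m["K"]);E=np.array(m["extrinsics"])
    v,u=np.mgrid[:420,:560]
    P=np.stack([(u-K[0,2])/K[0,0]*d,(v-K[1,2])/K[1,1]*d,d],-1)
    return P@E[:3,:3].T+E[:3,3]
E
python3 - <<'E'
from h import *
s=arm.state();print(s)
ims=[]
for n in("scene","top"):
    im,d=arm.grab_frame(n);np.save(n+"_d.npy",d);ims.append(im);W=cloud(n,d)
    for t in("leaf","leaf_tab","binder","blower","torch","tape"):
        r=arm.cut_out(t,n)
        if r:
            m=r[0]["mask"]&(d>0);np.save(f"{n}_{t}.npy",m);p=W[m]
            print(n,t,round(r[0]["score"],2),r[0]["bbox"],m.sum(),np.percentile(p,[2,50,98],axis=0).round(3).tolist())
cv2.imwrite("pics/a.png",cv2.cvtColor(ims[0],cv2.COLOR_RGB2BGR))
cv2.imwrite("pics/b.png",cv2.cvtColor(ims[1],cv2.COLOR_RGB2BGR))
E
```

```text
{'time_s': 0.0, 'joint_pos': array([ 1.25928448,  0.31174456,  0.01402791,  1.51306807, -0.00441178,
        1.319195  , -0.02717832]), 'dq': array([-7.09281250e-04, -2.46522182e-04,  6.03516105e-04,  1.38289779e-03,
       -4.17740210e-04, -1.78426169e-03, -2.65419543e-05]), 'tau': array([-2.53013968e-04, -3.79918277e+01,  1.45914084e-01, -2.30589724e+01,
        1.22711036e-02,  1.36173674e-02, -5.58198554e-08]), 'position': array([ 0.14641201, -0.52942052,  0.24120631]), 'ee_rot': array([ 9.90909163e-01,  1.34527354e-01, -2.08305798e-04, -1.17369361e-03]), 'force': array([ 0.59473409, -0.58815032,  0.77323697]), 'ft_torque': array([-0.03309912, -0.01964281,  0.00856259]), 'gripper_force': 0.0, 'opening': 0.08550978075282667}
scene leaf 0.87 [211.1, 157.6, 303.7, 228.3] 1818 [[0.464, -0.096, 0.004], [0.591, -0.019, 0.082], [0.683, 0.061, 0.128]]
scene leaf_tab 0.72 [184.4, 158.5, 381.3, 273.3] 11688 [[0.431, -0.137, 0.003], [0.594, 0.005, 0.022], [0.706, 0.181, 0.116]]
scene binder 0.68 [181.1, 157.3, 382.5, 277.4] 11981 [[0.427, -0.14, 0.002], [0.594, 0.005, 0.022], [0.707, 0.184,
[... 386 characters left out ...]
2.7, 149.6, 347.9, 272.8] 6507 [[0.47, -0.096, 0.033], [0.573, -0.023, 0.081], [0.672, 0.057, 0.126]]
top leaf_tab 0.93 [248.3, 151.4, 345.3, 271.5] 6545 [[0.471, -0.096, 0.033], [0.574, -0.023, 0.081], [0.674, 0.057, 0.126]]
top binder 0.62 [173.2, 147.0, 369.5, 317.7] 18646 [[0.393, -0.138, 0.002], [0.538, 0.04, 0.024], [0.682, 0.214, 0.119]]
top blower 0.91 [190.8, 141.0, 222.2, 175.1] 787 [[0.658, 0.138, 0.047], [0.68, 0.163, 0.085], [0.712, 0.192, 0.164]]
top torch 0.68 [126.4, 212.7, 161.6, 240.8] 523 [[0.528, 0.27, 0.008], [0.544, 0.281, 0.085], [0.562, 0.302, 0.124]]
top tape 0.82 [342.3, 122.0, 365.5, 159.3] 737 [[0.703, -0.176, 0.007], [0.732, -0.153, 0.05], [0.771, -0.137, 0.055]]
```

View pics/a.png

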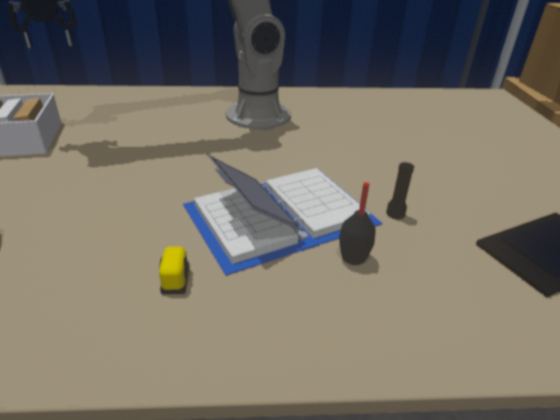

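View pics/b.png

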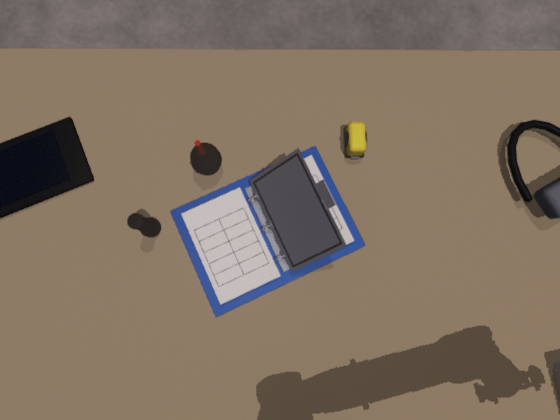

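The scene picture shows the leaf leaning over the right block at about (255,195), with the torch (400,190), blower (357,240) and tape (174,270) around the binder. In the top view the binder is yawed, with its spine running from (250,185) to (290,270) and the leaf's free edge and tab near (325,195). Next I'll fit the poses.

```bash
python3 - <<'E'
from h import *
im=cv2.cvtColor(cv2.imread("pics/b.png"),cv2.COLOR_BGR2RGB).astype(int);d=np.load("top_d.npy");W=cloud("top",d)
# binder outline: blue pixels + white, low height
blue=(im[...,2]>im[...,0]+50)&(d>0)&(W[...,2]<.02)
v,u=np.nonzero(blue);k=(u>160)&(u<380)&(v>140)&(v<325)
p=W[v[k],u[k]];print("blue z",np.median(p[:,2]))
c,(a,b),ang=cv2.minAreaRect(p[:,:2].astype(np.float32));print("rect",c,a,b,ang)
# leaf plane
m=np.load("top_leaf_tab.npy");m=cv2.erode(m.astype(np.uint8),np.ones((5,5)))>0
q=W[m]
for _ in range(6):
    c0=q.mean(0);n=np.linalg.svd(q-c0,full_matrices=False)[2][2];n*=np.sign(n[2]);
    r=(W[m]-c0)@n;q=W[m][abs(r)<.004]
print("n",n,"ang",np.arccos(n[2]),"c",c0,len(q),m.sum())
ax=np.cross([0,0,1],n);ax/=np.linalg.norm(ax);yaw0=np.arctan2(ax[1],ax[0]);print("axis",ax,np.degrees(yaw0))
# raw binder-frame extents of leaf
m=np.load("top_leaf_tab.npy");q=W[m];q=q[abs((q-c0)@n)<.006]
up=np.cross(ax,n); 
for nm,w in(("ax",ax),("up",up)):
    print(nm,w,np.percentile((q-c0)@w,[0.5,5,50,95,99.5]).round(4))
E
```

```text
blue z 0.004872392368422296
rect (0.5465127229690552, 0.037417396903038025) 0.24877925217151642 0.3550821542739868 24.647472381591797
n [-0.26034395  0.56456571  0.78325384] ang 0.6709138609159911 c [ 0.57287479 -0.0227558   0.08066841] 5167 5192
axis [-0.90809694 -0.41876002  0.        ] -155.2436729894146
ax [-0.90809694 -0.41876002  0.        ] [-0.1067 -0.0961  0.0018  0.0961  0.1057]
up [-0.32799539  0.71127042 -0.62170203] [-0.0806 -0.0631 -0.001   0.0687  0.0776]
```

>>> step_arm:
  deltas:
    - [0.01, -0.005, 0, -1, 1]
    - [0.035, -0.017, 0, -2, 1]
    - [0.07, -0.035, 0, -4, 1]
    - [0.105, -0.052, 0, -6, 1]
    - [0.14, -0.07, 0, -8, 1]
    - [0.175, -0.087, 0, -9.15, 1]
    - [0.21, -0.104, 0, -9.15, 1]
    - [0.24, -0.119, 0, -9.15, 1]
  force: 20

```text
time_s: 1.37
position: [0.3488, -0.348, 0.2427]
ee_rot: [0.977, 0.215, 0.001, -0.0]
force: [0.2, -0.2, 0.5]
opening: -0.0001
gripper_force: 0.0
```

```bash
cat > w.py <<'E'
from h import *
from scipy.spatial.transform import Rotation as R
s=arm.state();Q=R.from_quat(s["ee_rot"]);yaw=np.radians(24.65)
bx=np.array([np.cos(yaw),np.sin(yaw),0]);by=np.array([-bx[1],bx[0],0]);S=np.array([.5465,.0374,0])
p=s["position"];r=p-S
print("t",round(s["time_s"],2),"binder-frame x,y,z",(r@bx).round(4),(r@by).round(4),p[2].round(4),"toolx yaw",np.degrees(np.arctan2(*Q.apply([1,0,0])[[1,0]])).round(2),"F",s["force"].round(2),"open",round(s["opening"],4))
print("to hover (tool axes)",Q.inv().apply(S-.008*bx-.165*by+[0,0,.24]-p).round(4))
E
python3 w.py
```

```text
t 1.37 binder-frame x,y,z -0.3405 -0.2679 0.2427 toolx yaw 24.83 F [ 0.18 -0.15  0.48] open -0.0001
to hover (tool axes) [ 0.3328 -0.1018  0.0031]
```

>>> step_arm:
  deltas:
    - [0.03, -0.009, 0, 0, 1]
    - [0.068, -0.021, 0, 0, 1]
    - [0.106, -0.032, 0, 0, 1]
    - [0.144, -0.044, 0, 0, 1]
    - [0.182, -0.056, 0, 0, 1]
    - [0.22, -0.067, 0, 0, 1]
    - [0.258, -0.079, 0, 0, 1]
    - [0.29, -0.089, 0, 0, 1]

```text
time_s: 2.03
position: [0.5746, -0.1457, 0.2424]
ee_rot: [0.977, 0.215, 0.001, -0.001]
force: [-0.1, -0.5, 0.4]
opening: -0.0001
gripper_force: 0.0
```

>>> step_arm:
  deltas:
    - [0.025, -0.008, 0, 0, 1]
    - [0.04, -0.012, 0, 0, 1]
    - [0.043, -0.013, 0.01, 0, 1]
    - [0.043, -0.013, 0.03, 0, 1]
    - [0.043, -0.013, 0.045, 0, 1]
    - [0.043, -0.013, 0.05, 0, 1]
    - [0.043, -0.013, 0.05, 0, 1]
    - [0.043, -0.013, 0.05, 0, 1]

```text
time_s: 2.7
position: [0.606, -0.1207, 0.1924]
ee_rot: [0.977, 0.213, -0.0, 0.0]
force: [0.8, -0.1, 0.6]
opening: -0.0001
gripper_force: 0.0
```

```bash
python3 w.py; python3 - <<'E'
from h import *
im,d=arm.grab_frame("scene");cv2.imwrite("pics/c.png",cv2.resize(cv2.cvtColor(im,cv2.COLOR_RGB2BGR)[100:300,120:420],None,fx=2.6,fy=2.6))
W=cloud("scene",d)
p=np.array(arm.state()["position"])
m=(d>0)&(np.linalg.norm(W[...,:2]-p[:2],axis=-1)<.03)&(W[...,2]>.135)&(W[...,2]<.26)
q=W[m];print(len(q),np.sort(q[:,2])[:8].round(4))
yaw=np.radians(24.65);by=np.array([-np.sin(yaw),np.cos(yaw)])
k=q[:,2]<p[2]+.01;print("by extents rel tcp",np.percentile((q[k][:,:2]-p[:2])@by,[2,50,98]).round(4))
E
```

```text
t 2.7 binder-frame x,y,z -0.0119 -0.1685 0.1924 toolx yaw 24.56 F [ 0.83 -0.15  0.59] open -0.0001
to hover (tool axes) [ 0.0039 -0.0035 -0.0476]
905 [0.1812 0.1822 0.1823 0.1825 0.1827 0.1828 0.1833 0.1836]
by extents rel tcp [-0.0129 -0.0017  0.0131]
```

View pics/c.png

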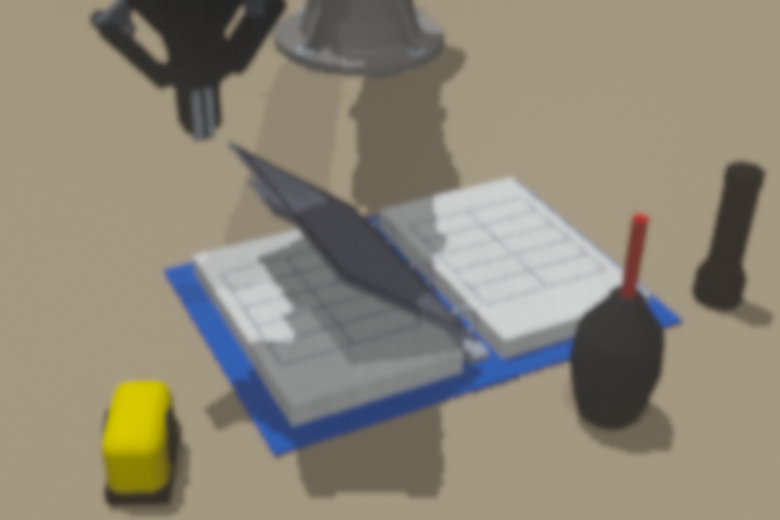

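The fingertips are shut and hang just beyond and above the tab, at about (203,130) in the crop. The tab corner is near (265,195) and the leaf is untouched. The TCP-to-tip distance checks out at 11 mm, so I can descend.

>>> step_arm:
  deltas:
    - [0.002, 0, 0.01, 0, 1]
    - [0.004, 0, 0.025, 0, 1]
    - [0.004, 0, 0.04, 0, 1]
    - [0.004, 0, 0.055, 0, 1]
    - [0.004, 0, 0.064, 0, 1]
    - [0.004, 0, 0.064, 0, 1]
    - [0.004, -0.006, 0.064, 0, 1]
    - [0.004, -0.012, 0.064, 0, 1]

```text
time_s: 3.42
position: [0.6058, -0.1074, 0.1293]
ee_rot: [0.977, 0.213, 0.001, 0.0]
force: [-0.5, 0.1, 0.2]
opening: -0.0002
gripper_force: 0.0
```

```bash
python3 w.py; cat > plan.py <<'E'
# planned tool shifts (mm, tool y = -by, z down) from the present pose along the arc, for angles a..b
import sys
from w import *
a,b=map(float,sys.argv[1:3]);off=float(sys.argv[3]) if len(sys.argv)>3 else 0
for t in np.linspace(a,b,8):
    rr=.168 if t<np.pi/2 else .155
    y=-rr*np.cos(t)-.0135; z=.026+rr*np.sin(t)+(-.002 if t<np.pi/2 else .011)
    y+=off*np.sin(t); z-=-off*np.cos(t)*-1 if 0 else 0
    print(round(t,2),[round(float(-(y-r@by)),4),round(float(p[2]-z),4)])
E
python3 plan.py 0.7 1.05
```

```text
t 3.42 binder-frame x,y,z -0.0065 -0.1564 0.1293 toolx yaw 24.56 F [-0.45  0.15  0.22] open -0.0002
to hover (tool axes) [-0.0013  0.0088 -0.1107]
t 3.42 binder-frame x,y,z -0.0065 -0.1564 0.1293 toolx yaw 24.56 F [-0.45  0.15  0.22] open -0.0002
to hover (tool axes) [-0.0013  0.0088 -0.1107]
0.7 [-0.0144, -0.0029]
0.75 [-0.0199, -0.0092]
0.8 [-0.0258, -0.0152]
0.85 [-0.032, -0.0209]
0.9 [-0.0384, -0.0263]
0.95 [-0.0451, -0.0313]
1.0 [-0.0521, -0.036]
1.05 [-0.0593, -0.0404]
```

>>> step_arm:
  deltas:
    - [0, -0.008, 0, 0, 1]
    - [0, -0.014, -0.003, 0, 1]
    - [0, -0.02, -0.009, 0, 1]
    - [0, -0.026, -0.015, 0, 1]
    - [0, -0.032, -0.021, 0, 1]
    - [0, -0.039, -0.0265, 0, 1]
    - [0, -0.045, -0.031, 0, 1]
    - [0, -0.052, -0.036, 0, 1]

```text
time_s: 4.08
position: [0.5845, -0.061, 0.1665]
ee_rot: [0.977, 0.213, 0.002, 0.001]
force: [1.7, -4.7, 5.7]
opening: 0.0002
gripper_force: 3.1
```

```bash
python3 plan.py 1.05 1.4; cat > leaf.py <<'E'
from h import *
yaw=np.radians(24.65);bx=np.array([np.cos(yaw),np.sin(yaw),0]);by=np.array([-bx[1],bx[0],0]);S=np.array([.5465,.0374,.026])
for n in("scene","top"):
    im,d=arm.grab_frame(n);W=cloud(n,d);r=arm.cut_out("leaf",n)
    cv2.imwrite(f"pics/last_{n}.png",cv2.cvtColor(im,cv2.COLOR_RGB2BGR))
    if r:
        m=cv2.erode((r[0]["mask"]&(d>0)).astype(np.uint8),np.ones((3,3)))>0;q=W[m]-S
        rad=np.hypot(q@by,q[:,2]);a=np.arctan2(q[:,2],-(q@by));k=(rad>.06)&(rad<.16)&(abs(q@bx)<.11)
        print(n,round(r[0]["score"],2),k.sum(),"angle pct",np.percentile(a[k],[10,30,50,70,90]).round(3))
E
python3 leaf.py
```

```text
t 4.08 binder-frame x,y,z -0.0065 -0.1053 0.1665 toolx yaw 24.54 F [ 1.7  -4.74  5.69] open 0.0002
to hover (tool axes) [-0.0012  0.06   -0.0733]
1.05 [-0.0082, -0.0033]
1.1 [-0.0156, -0.0073]
1.15 [-0.0232, -0.0109]
1.2 [-0.0309, -0.0141]
1.25 [-0.0388, -0.017]
1.3 [-0.0469, -0.0194]
1.35 [-0.055, -0.0215]
1.4 [-0.0632, -0.0231]
scene 0.73 138 angle pct [0.975 0.98  0.982 0.984 0.986]
top 0.83 2816 angle pct [1.02  1.026 1.032 1.037 1.049]
```

```bash
python3 w.py; python3 - <<'E'
from h import *
im=cv2.cvtColor(cv2.imread("pics/last_top.png"),cv2.COLOR_BGR2RGB).astype(int);_,d=arm.grab_frame("top");W=cloud("top",d)
blue=(im[...,2]>im[...,0]+50)&(d>0)&(W[...,2]<.02)
v,u=np.nonzero(blue);k=(u>160)&(u<380)&(v>140)&(v<325);p=W[v[k],u[k]]
print(cv2.minAreaRect(p[:,:2].astype(np.float32)))
E
```

```text
t 4.28 binder-frame x,y,z -0.0063 -0.1044 0.1669 toolx yaw 24.62 F [ 2.2  -4.65  6.86] open -0.0002
to hover (tool axes) [-0.0015  0.0608 -0.073 ]
((0.543383777141571, 0.04398451745510101), (0.24906666576862335, 0.34035778045654297), 24.6617374420166)
```

View pics/last_scene.png

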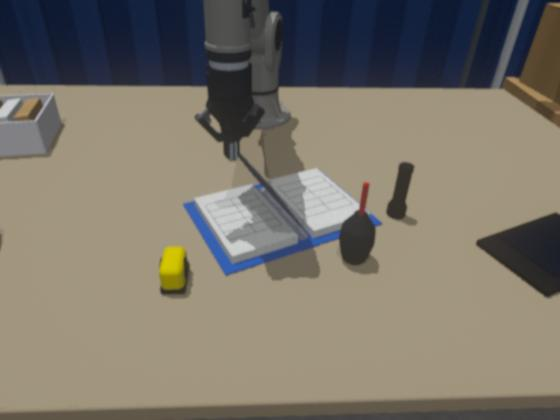

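Binder hasn't moved. The sticky pad is squeezing the leaf along its sheet with about 8 N, so I'll ease upward and follow the arc with the radius slightly larger.

>>> step_arm:
  deltas:
    - [0, 0, -0.003, 0, 1]
    - [0, -0.003, -0.006, 0, 1]
    - [0, -0.009, -0.0105, 0, 1]
    - [0, -0.017, -0.0155, 0, 1]
    - [0, -0.025, -0.0195, 0, 1]
    - [0, -0.034, -0.0225, 0, 1]
    - [0, -0.043, -0.0255, 0, 1]
    - [0, -0.052, -0.028, 0, 1]

```text
time_s: 5.0
position: [0.5609, -0.0115, 0.1925]
ee_rot: [0.977, 0.214, -0.0, -0.0]
force: [0.7, -1.0, 0.3]
opening: -0.0001
gripper_force: 0.4
```

```bash
python3 w.py; python3 leaf.py
```

```text
t 5.0 binder-frame x,y,z -0.0073 -0.0505 0.1925 toolx yaw 24.66 F [ 0.7  -1.    0.26] open -0.0001
to hover (tool axes) [-0.0007  0.1145 -0.0476]
scene 0.78 1363 angle pct [1.33  1.335 1.338 1.34  1.343]
top 0.72 601 angle pct [1.383 1.387 1.391 1.396 1.404]
```

>>> step_arm:
  deltas:
    - [0, -0.009, 0, 0, 1]
    - [0, -0.018, 0, 0, 1]
    - [0, -0.027, 0, 0, 1]
    - [0, -0.036, 0, 0, 1]
    - [0, -0.044, 0, 0, 1]
    - [0, -0.052, 0.001, 0, 1]
    - [0, -0.06, 0.002, 0, 1]
    - [0, -0.068, 0.003, 0, 1]

```text
time_s: 5.87
position: [0.5331, 0.0498, 0.1891]
ee_rot: [0.977, 0.213, -0.0, -0.0]
force: [0.6, -1.5, 0.1]
opening: -0.0
gripper_force: 0.4
```

```bash
python3 w.py; python3 leaf.py
```

```text
t 5.87 binder-frame x,y,z -0.007 0.0169 0.1891 toolx yaw 24.63 F [ 0.64 -1.49  0.15] open -0.0
to hover (tool axes) [-0.0009  0.1819 -0.0509]
scene 0.94 2450 angle pct [1.744 1.751 1.756 1.76  1.766]
```

>>> step_arm:
  deltas:
    - [0, -0.008, 0.002, 0, 1]
    - [0, -0.016, 0.004, 0, 1]
    - [0, -0.024, 0.007, 0, 1]
    - [0, -0.032, 0.01, 0, 1]
    - [0, -0.04, 0.014, 0, 1]
    - [0, -0.047, 0.018, 0, 1]
    - [0, -0.0545, 0.0225, 0, 1]
    - [0, -0.0615, 0.027, 0, 1]

```text
time_s: 6.73
position: [0.5074, 0.1059, 0.1619]
ee_rot: [0.977, 0.213, 0.0, -0.0]
force: [0.6, 0.1, 0.2]
opening: 0.0003
gripper_force: 0.3
```

```bash
python3 w.py; python3 leaf.py
```

```text
t 6.73 binder-frame x,y,z -0.0069 0.0785 0.1619 toolx yaw 24.64 F [0.61 0.1  0.17] open 0.0003
to hover (tool axes) [-0.001   0.2435 -0.0782]
scene 0.92 2872 angle pct [2.162 2.17  2.176 2.181 2.189]
top 0.78 237 angle pct [2.173 2.183 2.189 2.194 2.205]
```

>>> step_arm:
  deltas:
    - [0, -0.007, 0.0055, 0, 1]
    - [0, -0.0135, 0.011, 0, 1]
    - [0, -0.0195, 0.017, 0, 1]
    - [0, -0.025, 0.023, 0, 1]
    - [0, -0.0305, 0.03, 0, 1]
    - [0, -0.0355, 0.0365, 0, 1]
    - [0, -0.04, 0.0435, 0, 1]
    - [0, -0.0445, 0.051, 0, 1]

```text
time_s: 7.6
position: [0.4889, 0.1458, 0.1105]
ee_rot: [0.977, 0.213, -0.0, -0.0]
force: [-0.4, -0.4, 1.3]
opening: 0.0001
gripper_force: 0.2
```

```bash
python3 w.py; python3 leaf.py
```

```text
t 7.6 binder-frame x,y,z -0.0071 0.1226 0.1105 toolx yaw 24.63 F [-0.38 -0.37  1.31] open 0.0001
to hover (tool axes) [-0.0008  0.2876 -0.1295]
scene 0.78 2635 angle pct [2.616 2.625 2.631 2.637 2.644]
top 0.96 2420 angle pct [2.616 2.629 2.637 2.646 2.657]
```

>>> step_arm:
  deltas:
    - [0, -0.004, 0.0075, 0, 1]
    - [0, -0.0075, 0.015, 0, 1]
    - [0, -0.0105, 0.023, 0, 1]
    - [0, -0.013, 0.031, 0, 1]
    - [0, -0.015, 0.0395, 0, 1]
    - [0, -0.017, 0.048, 0, 1]
    - [0, -0.018, 0.056, 0, 1]
    - [0, -0.0185, 0.062, 0, 1]

```text
time_s: 8.47
position: [0.4809, 0.1622, 0.048]
ee_rot: [0.977, 0.213, -0.001, -0.0]
force: [-1.1, -0.3, 0.1]
opening: 0.0
gripper_force: 0.2
```

>>> step_arm:
  deltas:
    - [0, 0, 0.002, 0, 1]
    - [0, 0, 0.004, 0, 1]
    - [0, 0, 0.006, 0, 1]
    - [0, 0, 0.008, 0, 1]
    - [0, 0, 0.0095, 0, 1]
    - [0, 0, 0.0105, 0, 1]
    - [0, 0, 0.011, 0, 1]
    - [0, 0, 0.011, 0, 1]

```text
time_s: 9.13
position: [0.4819, 0.1621, 0.0386]
ee_rot: [0.977, 0.213, 0.0, 0.0]
force: [-0.6, 0.2, 1.6]
opening: 0.0001
gripper_force: 1.1
```

```bash
python3 w.py; python3 leaf.py
```

```text
t 9.13 binder-frame x,y,z -0.0067 0.1403 0.0386 toolx yaw 24.61 F [-0.59  0.18  1.63] open 0.0001
to hover (tool axes) [-0.001   0.3054 -0.2013]
scene 0.83 1808 angle pct [-3.139  3.113  3.129  3.134  3.139]
top 0.61 2773 angle pct [-3.133  3.102  3.117  3.126  3.136]
```

>>> step_arm:
  deltas:
    - [0, 0, 0.0005, 0, 1]
    - [0, 0, 0.001, 0, 1]
    - [0, 0, 0.0015, 0, 1]
    - [0, 0, 0.002, 0, 1]
    - [0, 0, 0.0025, 0, 1]
    - [0, 0, 0.003, 0, 1]
    - [0, 0, 0.003, 0, 1]
    - [0, 0, 0.003, 0, 1]

```text
time_s: 10.0
position: [0.482, 0.1622, 0.0382]
ee_rot: [0.977, 0.213, 0.0, 0.001]
force: [-6.3, -2.8, 21.6]
opening: 0.0001
gripper_force: 10.9
```

>>> step_arm:
  deltas:
    - [0, 0, -0.002, 0, 1]
    - [0, 0, -0.004, 0, 1]
    - [0, 0, -0.008, 0, 1]
    - [0, 0, -0.02, 0, 1]
    - [0, 0, -0.045, 0, 1]
    - [0, 0, -0.08, 0, 1]
    - [0, 0, -0.115, 0, 1]
    - [0, 0, -0.15, 0, 1]

```text
time_s: 10.67
position: [0.481, 0.162, 0.1862]
ee_rot: [0.977, 0.213, -0.001, -0.0]
force: [0.8, 0.5, 0.8]
opening: -0.0001
gripper_force: 0.0
```

>>> step_arm:
  deltas:
    - [-0.02, 0, -0.01, 0, 1]
    - [-0.05, 0, -0.02, 0, 1]
    - [-0.08, 0, -0.02, 0, 1]
    - [-0.1, 0, -0.02, 0, 1]
    - [-0.1, 0, -0.02, 0, 1]
    - [-0.1, 0, -0.02, 0, 1]
    - [-0.1, 0, -0.02, 0, 1]
    - [-0.1, 0, -0.02, 0, 1]

```text
time_s: 11.33
position: [0.3916, 0.121, 0.2052]
ee_rot: [0.977, 0.213, 0.0, -0.0]
force: [0.3, -0.2, 0.7]
opening: -0.0001
gripper_force: 0.0
```

```bash
python3 w.py; python3 leaf.py; python3 - <<'E'
from h import *
n="top";im,d=arm.grab_frame(n);W=cloud(n,d);im=im.astype(int)
v,u=np.nonzero((im[...,2]>im[...,0]+50)&(d>0)&(W[...,2]<.02));k=(u>160)&(u<380)&(v>140)&(v<325)
print(cv2.minAreaRect(W[v[k],u[k]][:,:2].astype(np.float32)))
for t in("blower","torch","tape"):
    r=arm.cut_out(t,n)
    if r: print(t,np.median(W[r[0]["mask"]&(d>0)],axis=0).round(3))
E
```

```text
t 11.33 binder-frame x,y,z -0.1059 0.1406 0.2052 toolx yaw 24.63 F [ 0.34 -0.19  0.65] open -0.0001
to hover (tool axes) [ 0.098   0.3055 -0.0349]
scene 0.89 1901 angle pct [-3.139  3.115  3.129  3.134  3.139]
top 0.79 3965 angle pct [-3.134  3.105  3.119  3.128  3.136]
((0.5465124249458313, 0.037352412939071655), (0.24875286221504211, 0.3546105921268463), 24.79021644592285)
blower [0.51  0.112 0.027]
torch [0.544 0.281 0.084]
tape [ 0.732 -0.153  0.05 ]
```

View pics/last_scene.png

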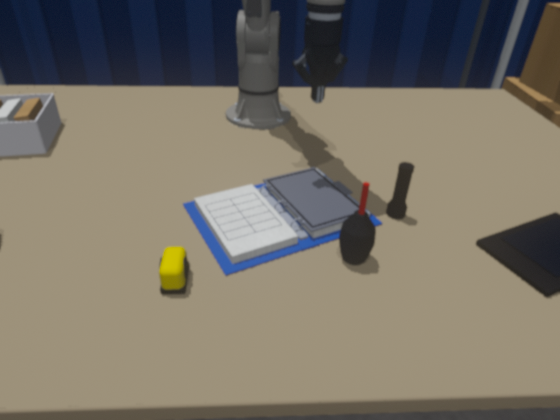

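The leaf now lies flat on the left block at about (315,198). The blower is still at (357,240); the detector's other "blower" position was a false hit on the leaf. The torch, tape and binder haven't moved, and the arm is clear.

```bash
python3 -c "
from plant import arm
print(arm.finish_job())"
```

```text
the job is handed in; nothing more can be done
None
```

The leaf was pushed over by its tab and pressed flat on the left (about 3.12 rad by camera, press about 22 N); binder, torch, tape and blower show no movement in the cameras (blower checked by eye only), the arm is clear, and the job was handed in at about 11.7 s with no verdict returned.

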